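# Load the bead feeder, seat its cover and hold it on the gasket

### The job

Load the beech bead feeder: stand the red round canister and the yellow square canister in the blue block's nests of the same shape, then lay the green cover in the feeder's rim so that it rests on the rubber gasket. After that turn the cover's black quarter-turn fastener until its yellow slot lines up with the two red marks on the rim, without squeezing the gasket down while you turn; only then press the cover fully home against the gasket's springs, and finish while still holding it pressed down, with the slot still in line. Leave everything else on the table where it is.

Things in the scene. Friction and masses are not known exactly. Their poses are not given: they have to be found in the camera images.
- feeder: The bead feeder: a fixed open-topped beech box 174 mm (x) by 214 mm (y) outside, 99 mm tall, standing on the table. Origin: centre of its underside. The bay inside, below the ledge, is 120 (x) by 160 mm (y) wide and free down to the top of the blue nest block, 21 mm above the table.
- feeder_ledge (a point): Middle of the feeder, 80 mm above the table, level with the hard ledge (15 mm wide) on which the pressed cover stops; axes as the feeder's. Above it the rim encloses a recess of 150 (x) by 190 mm (y) for the cover; from 90 to 99 mm height steel lips lean outwards as a lead-in (about 5 mm a side). Two red marks sit on the rim at the middle of the long sides: the line through them is this x axis.
- round_nest (a point): Centre of the floor (10 mm above the table) of the round nest, 39 mm across, 11 mm deep with a 2 mm chamfer, in the blue nest block in the feeder's bay, 38 mm along the feeder's +y from its middle. Axes as the feeder's.
- square_nest (a point): Centre of the floor (10 mm above the table) of the square nest, 39 by 39 mm, 11 mm deep with a 2 mm chamfer, 38 mm along the feeder's -y from its middle. Its sides are parallel to these axes, the feeder's.
- round_can_mid (a point): Centre of the red round canister, 36 mm across, 64 mm tall, about 80 g, standing on the table (centre 32 mm up). Held by its upper half, the fingers stay clear of the nest block.
- square_can_mid (a point): Centre of the yellow square canister, 36 by 36 mm, 64 mm tall, about 80 g, standing on the table (centre 32 mm up); its sides are parallel to its x and y axes.
- cover_mid (a point): Centre of the green cover plate, 144 (x) by 184 (y) by 10 mm thick, about 280 g with its fastener, lying flat on the table, fastener up. It fits the feeder's recess either way round, long side along the feeder's y. Resting on the gasket its centre is 10 mm above feeder_ledge; fully home it is 5 mm above it.
- wing (a point): Middle of the fastener's black wing bar, 44 mm long (its x axis), 12 mm thick (y), 24 mm high, with a yellow slot line along its top, on a 22 mm post in the middle of the cover. 24 mm above the cover's top face; the bar's underside is 12 mm above that face. The cover may be lifted by it. The slot (x axis) is in line when parallel to the feeder's x axis, either way round.
- fastener (a joint): Angle of the fastener on the cover, rad, anticlockwise from above; 0 = slot along the cover's x axis (in line with the marks once the cover is seated). Range -1.6 to 1.6, no click or stop at 0; about 0.06 N m of friction, stays where left. It starts between 0.6 and 1.3, so it is turned clockwise.
- gasket (a joint): How far the sprung black rubber gasket on the ledge is pressed down, m: 0 = up (its top 5 mm above the ledge), 0.005 = fully down. The cover's weight does not press it down; it takes about 2 N more to start and about 11 N on the cover to bring it fully down (1.8 N per mm), and it springs back when let go.
- spool_pt (a point): Bystander to leave alone: white plastic thread spool, 34 mm across, 44 mm tall, standing; origin under its centre
- dowel_pt (a point): Bystander to leave alone: brown wooden dowel, 16 mm thick, about 160 mm long, lying; point under its middle
- mug_pt (a point): Bystander to leave alone: blue mug, 80 mm across, 85 mm tall; origin under its centre
- bead_jar_pt (a point): Bystander to leave alone: closed blue bead jar with white cap, 48 mm across, 55 mm tall (larger than the canisters and with a cap); origin under its centre
- glue_pt (a point): Bystander to leave alone: white glue bottle with orange cap, 34 mm across, 100 mm tall; origin under its centre
- driver_pt (a point): Bystander to leave alone: screwdriver lying on the table near its right side; the point is its own origin

How it is judged:
By the outcome, as a careful person would: the job done as asked, in the order asked, and still so for the second after the job is handed in, while the arm keeps its last pose, push and grip.
It also fails if it takes over 72 s, if anything falls off the work surface, if the arm or the gripper's body presses on something with over 40 N, if the wrist force passes 120 N, or if a joint passes its speed limit or range.

### The arm

A 6-joint arm with a two-finger parallel gripper is mounted at the origin on the work surface. World frame = base frame: x ahead of the robot, y to its left, z up, the work surface at z = 0. Lengths are in m, angles in rad, forces in N, time in s.
With the tool pointing down it reaches from about 0.275 to 0.85 m from the base axis. Payload 19 kg.
Tool frame: the origin (TCP) lies midway between the tips of the shut fingers; the grasp point (between the pads) lies 19 mm behind it (r.grasp_offset is the distance from the TCP to the grasp point, in m); z points along the fingers, y is the line along which they close (so a half turn about z gives the same grasp; the last joint's range is limited). The gripper opens to 85 mm and grips with 20 to 120 N. Pads are 22 mm wide; open, the fingers measure 114 mm over their backs; the gripper's body (76 mm by 85 mm) begins 54 mm behind the grasp point. The pads swing forward as they close: fully open they stand 13 mm farther back than shut.
Start: joints at [1.095, 0.15, 1.437, -0, 1.554, -0.134], TCP at [0.193, 0.542, 0.231] pointing down, gripper open.
Joint ranges: [-2.8, 2.8], [-0.68, 2.1], [0.12, 2.68], [-1.39, 4.53], [0.16, 2.79], [-2.81, 2.81]. Speed limits (rad/s): [1.89, 1.89, 2.22, 3.01, 3.01, 3.01].

### API

Orientations are given as a unit quaternion [x, y, z, w].
In Python, from bench import r, get_image, calibration, job_done gives the robot as it stands.
- The arm moves only by the shell command python3 -m handwheel 'ROWS' [FORCE]. ROWS is JSON, one flat list of numbers, 7 for each row, row after row: the shift along the world's x, y, z in m, then the turn, a rotation vector about the world's x, y, z in degrees, then the opening, from 0 (shut) to 1 (fully open). In form: [tx, ty, tz, ax, ay, az, gripper, tx, ty, tz, ax, ay, az, gripper, ...]. A call has 1 to 5 rows; each row is the pose to reach, as a shift and turn from the pose commanded when the call began; what a row does not reach only later rows make up. A row lasts 1/8 s, in which the tool goes at most 62.5 mm and 10.7 degrees, less where a joint would pass 70% of its speed; a pose out of reach is approached as far as the arm can. A call with a gripper value outside its range is refused whole. The fingers move at their own pace and stop on an object; FORCE is the grip in N (left out, the last holds). Time passes only in rows, so rows that repeat a pose let the fingers close. It gives the time, the measured TCP pose, the force, the opening and the grip force at its end, in the units of the state.
- r.state(): the state, without advancing time (a new reading comes with each control period).
- get_image(name): name is "side" or "top"; returns the picture (384x512x3 uint8, red, green, blue); there is no depth.
- calibration(name): a dict with "fx", "fy", "cx", "cy" (pixels), "T" (4x4, takes a point from camera to world coordinates). Camera axes: x right, y up, looking along -z (the intrinsics and any distortion apply to the point x, -y, -z); pixel columns grow to the right and rows downward; lengths in m; the calibration is good to about 2 mm. A picture is of the moment at which its call begins. calibration takes no time and is no camera call.
- job_done(): hands the job in; it is judged then, once.
The state is a dict: "time_s": time; "joint_pos": joint angles; "dq": joint speeds; "effort": joint torques, N m; "tool_pos": TCP position; "eef_rot": TCP orientation; "force": force on the tool from outside, world axes, zero at the start; "ft_torque": the same for the moment, N m; "gripper_width": opening from 0.0 (shut) to 1.0 (fully open); "finger_force": force on a finger pad.
Only numpy, scipy, OpenCV 4.12 (cv2) and the standard library are available. Lean on these libraries where they do the work, as an engineer would, in place of code of your own. Each camera call takes 0.05 s, during which the arm holds its last target. There are 200 camera calls.

## Working session

There is one attempt and no reset: what is moved stays moved. The work goes in short steps, Python scripts to look and compute and a shell command to move; the robot and the scene stay as the last step left them, time stands still between calls to the robot, and variables do not carry over. Pictures are saved under pics/ and viewed, at most 10 in all, crops included, and the job is handed in when it is done.

```bash
mkdir -p pics; ls
python3 - <<'E'
from bench import r,get_image,calibration
import cv2
for n in("top","side"):
    cv2.imwrite(f"pics/{n}0.png",cv2.resize(get_image(n),(800,600),interpolation=cv2.INTER_CUBIC)[:,:,::-1])
    print(n,calibration(n))
print(r.state(),r.grasp_offset)
E
```

```text
pics
top {'fx': 365.85336996929067, 'fy': 365.85336996929067, 'cx': 257.0229983973878, 'cy': 195.6857674161659, 'T': array([[ 0.00682567,  0.98759932, -0.15684706,  0.41841035],
       [-0.99977577,  0.009884  ,  0.01872717, -0.04277855],
       [ 0.02004521,  0.15668406,  0.98744534,  1.03854574],
       [ 0.        ,  0.        ,  0.        ,  1.        ]])}
side {'fx': 487.7588992492294, 'fy': 487.7588992492294, 'cx': 260.0043918451711, 'cy': 185.42734687991577, 'T': array([[ 0.99818097,  0.03956894, -0.04548679,  0.50407954],
       [-0.05971501,  0.7527444 , -0.65559895, -0.9487052 ],
       [ 0.00829857,  0.65712264,  0.753738  ,  1.08600295],
       [ 0.        ,  0.        ,  0.        ,  1.        ]])}
{'time_s': 0.1, 'joint_pos': array([ 1.09501849e+00,  1.50922858e-01,  1.43793148e+00,  1.70309014e-05,
        1.55382219e+00, -1.33993021e-01]), 'dq': array([ 2.45360532e-04, -1.21330813e-03, -1.35988823e-03,  4.79567702e-04,
        3.53530930e-04, -1.51674483e-05]), 'effort': array([ 4.24194324e-03, -7.14374185e+01, -5.71790600e+01, -1.43704824e-04,
        7.22063152e-03, -2.06337859e-05]), 'tool_pos': array([0.19263072, 0.54154093, 0.23076099]), 'eef_rot': array([ 1.70061946e-01,  9.85433225e-01, -5.14385480e-04, -1.70801513e-04]), 'force': array([-0.55393408, -0.1376754 ,  0.09946633]), 'ft_torque': array([-0.026011  , -0.04242686, -0.04939905]), 'finger_force': 0.0, 'gripper_width': 0.9943523802786601} 0.0187
```

View pics/top0.png

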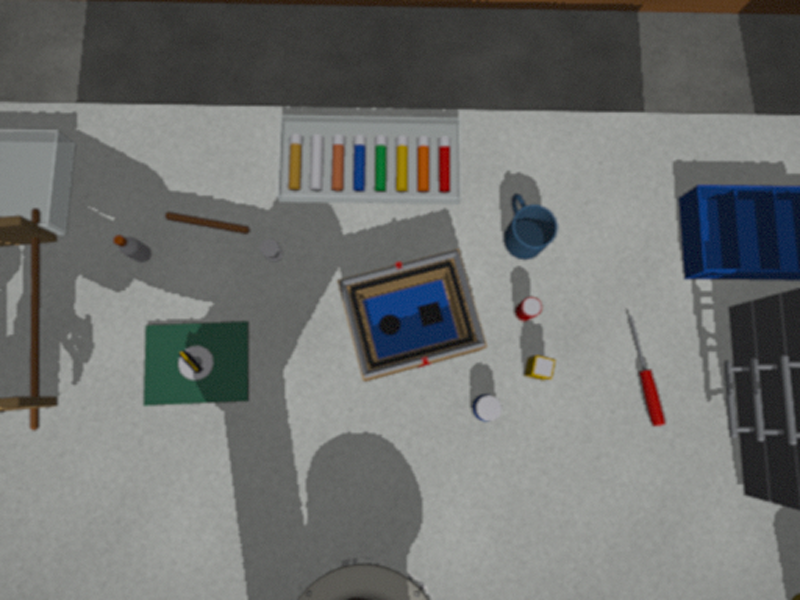

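View pics/side0.png

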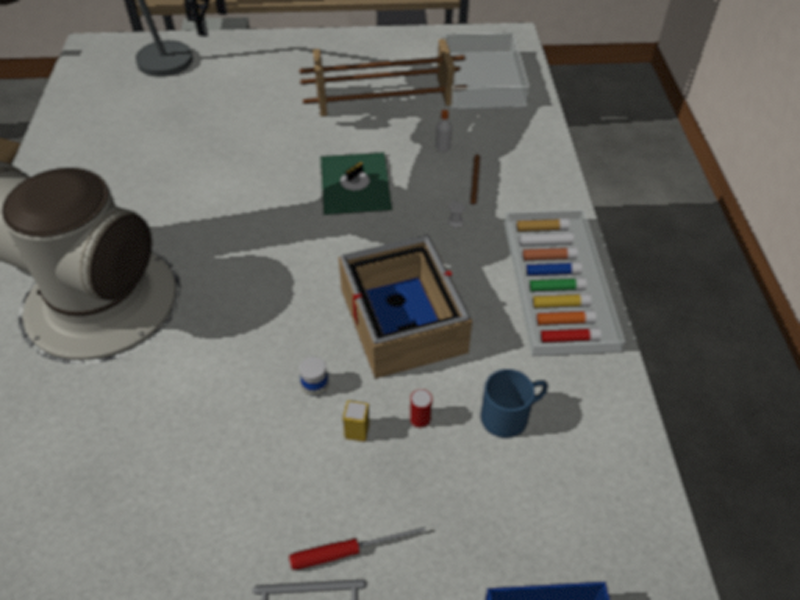

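The top view shows the feeder at about (412,318), the cover at (197,362), the red can at (530,307) and the yellow can at (541,367). Next I'll take an enlarged crop of the feeder and cans, and segment the cover by colour.

```bash
cat > h.py <<'E'
import numpy as np, cv2
from bench import r,get_image,calibration
def ray(n,uv,z):
    c=calibration(n);T=c["T"]
    d=T[:3,:3]@np.array([(uv[0]-c["cx"])/c["fx"],-(uv[1]-c["cy"])/c["fy"],-1])
    return (T[:3,3]+d*(z-T[2,3])/d[2])
def proj(n,p):
    c=calibration(n);T=c["T"];q=T[:3,:3].T@(np.array(p)-T[:3,3])
    return np.array([c["cx"]+c["fx"]*q[0]/-q[2],c["cy"]-c["fy"]*q[1]/-q[2]])
def crop(n,x0,y0,w,h,k,name,im=None):
    im=get_image(n) if im is None else im
    cv2.imwrite("pics/"+name,cv2.resize(im[y0:y0+h,x0:x0+w],None,fx=k,fy=k,interpolation=cv2.INTER_CUBIC)[:,:,::-1])
def native(uv,x0,y0,k): return (np.array(uv)+.5)/k-.5+np.array([x0,y0])
E
python3 - <<'E'
from h import *
im=get_image("top");hsv=cv2.cvtColor(im,cv2.COLOR_RGB2HSV)
m=cv2.inRange(hsv,(60,80,20),(95,255,200));m[:,:85]=0;m[:190]=0;m[:,175:]=0
m=cv2.morphologyEx(m,cv2.MORPH_CLOSE,np.ones((25,25)))
c=max(cv2.findContours(m,0,2)[0],key=cv2.contourArea);b=cv2.boxPoints(cv2.minAreaRect(c))
P=np.array([ray("top",p,.010) for p in b]);print(b,P,P.mean(0),np.linalg.norm(P-np.roll(P,1,0),axis=1))
crop("top",212,158,150,112,5,"feed.png",im)
a=cv2.resize(im[205:260,90:162],None,fx=5.5,fy=5.5,interpolation=cv2.INTER_CUBIC)
s=get_image("side");b2=cv2.resize(s[245:295,205:290],None,fx=4.7,fy=4.7,interpolation=cv2.INTER_CUBIC)
b3=cv2.resize(s[92:140,200:255],None,fx=5.5,fy=5.5,interpolation=cv2.INTER_CUBIC)
C=np.zeros((600,800,3),np.uint8)
for q,x,y in((a,0,0),(b2,0,310),(b3,400,0)): 
    hh=min(q.shape[0],600-y);ww=min(q.shape[1],800-x);C[y:y+hh,x:x+ww]=q[:hh,:ww]
cv2.imwrite("pics/m.png",C[:,:,::-1])
E
```

```text
[[ 91.70891  207.64848 ]
 [156.97371  205.97502 ]
 [158.27135  256.58276 ]
 [ 93.006546 258.25623 ]] [[0.54314512 0.40155804 0.01      ]
 [0.54959651 0.21958494 0.01      ]
 [0.4089387  0.20906285 0.01      ]
 [0.40321358 0.38723825 0.01      ]] [0.47622348 0.30436102 0.01      ] [0.14066233 0.18208742 0.14105083 0.17826736]
```

View pics/feed.png

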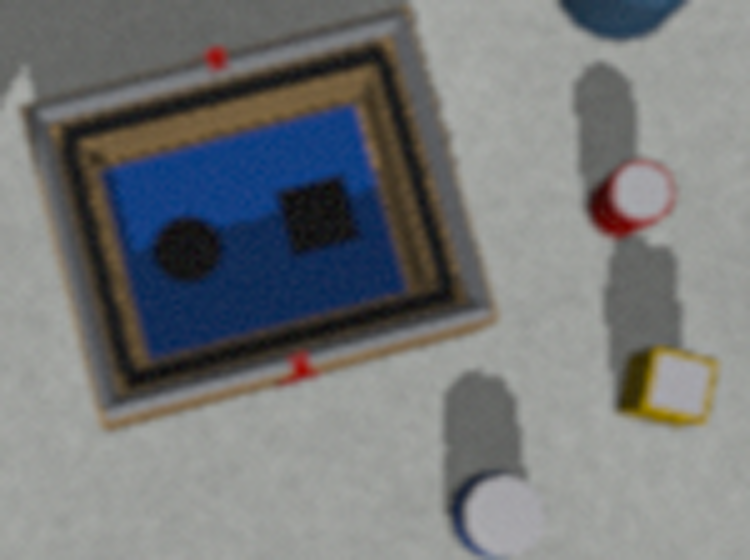

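View pics/m.png

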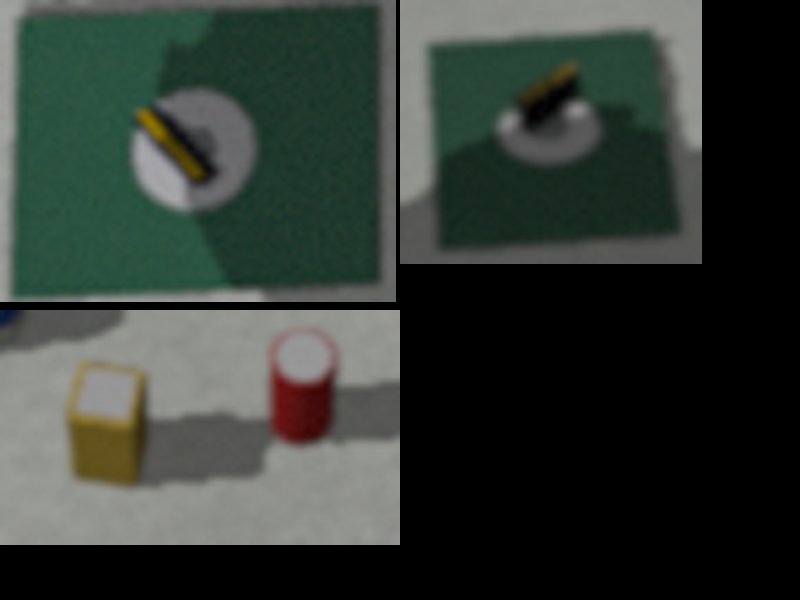

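Run:
```python
from h import *
np.set_printoptions(precision=4,suppress=True)
f=lambda u,z:ray("top",native(u,212,158,5),z)[:2]
g=lambda u,z:ray("top",native(u,90,205,5.5),z)[:2]
s=lambda u,z:ray("side",native(u,205,245,4.7),z)[:2]
s3=lambda u,z:ray("side",native((u[0]-400,u[1]),200,92,5.5),z)[:2]
m1,m2=f((217,57),.099),f((300,364),.099);R,S=f((187,250),.021),f((318,216),.021)
an=lambda v:np.degrees(np.arctan2(v[1],v[0]))
print("marks",m1,m2,(m1+m2)/2,np.linalg.norm(m1-m2),an(m1-m2))
print("nests",R,S,(R+S)/2,np.linalg.norm(R-S),an(R-S)-90)
o=[f(u,.099) for u in((28,108),(408,8),(496,314),(108,412))];print("rim",np.mean(o,0),[np.linalg.norm(o[i]-o[i-1]) for i in range(4)],an(o[0]-o[1])-90,an(o[0]-o[3]))
print("red",f((642,191),.064),s((304,358),.064))
y=[f(u,.064) for u in((655,347),(718,358),(703,425),(640,412))];print("yel",np.mean(y,0),s((110,392),.064),[np.linalg.norm(y[i]-y[i-1]) for i in range(4)],an(y[0]-y[1])-90,an(y[0]-y[3]),an(y[3]-y[2])-90,an(y[1]-y[2]))
ys=[s(u,.064) for u in((85,365),(147,372),(138,418),(70,415))];print(an(ys[0]-ys[3]),an(ys[1]-ys[2]),an(ys[1]-ys[0]),an(ys[2]-ys[3]))
c=[g(u,.010) for u in((20,18),(380,6),(380,283),(12,297))];print("cov",np.mean(c,0),[np.linalg.norm(c[i]-c[i-1]) for i in range(4)],an(c[0]-c[1])-90,an(c[0]-c[3]),an(c[1]-c[2]),an(c[3]-c[2])-90)
cs=[s3(u,.01) for u in((430,45),(655,31),(681,232),(438,248))];print("covside",np.mean(cs,0),[np.linalg.norm(cs[i]-cs[i-1]) for i in range(4)],an(cs[0]-cs[3])-90,an(cs[1]-cs[2])-90)
a,b=g((145,115),.046),g((205,178),.046);print("slot",(a+b)/2,np.linalg.norm(a-b),an(a-b))
a,b=s3((522,104),.046),s3((576,68),.046);print("slotside",(a+b)/2,np.linalg.norm(a-b),an(b-a))
```

```text
marks [ 0.6387 -0.0548] [ 0.4779 -0.0986] [ 0.5583 -0.0767] 0.16664436359642779 15.241246637174962
nests [ 0.546  -0.0398] [ 0.566  -0.1133] [ 0.556  -0.0766] 0.07615034363759107 15.193307561120577
rim [ 0.5585 -0.0781] [np.float64(0.16368580553191048), np.float64(0.20730186541285214), np.float64(0.1678657546717361), np.float64(0.20580347550400507)] 15.728118126659709 15.760009540153357
red [ 0.5751 -0.2862] [ 0.5625 -0.4621]
yel [ 0.4704 -0.303 ] [ 0.47   -0.4741] [np.float64(0.03576693099557652), np.float64(0.03413387119870788), np.float64(0.03680584738406552), np.float64(0.0340927492119038)] -9.437112902144818 -14.658588040920224 -11.181870020006642 -14.599784473747857
73.57972173323319 77.9734038894437 -10.026783654752352 -5.856895672486762
cov [0.4764 0.3027] [np.float64(0.1404537709242592), np.float64(0.18262237213533852), np.float64(0.14023244522167386), np.float64(0.182702289745528)] 2.4786699310299127 2.7580116804290027 2.7910505333823488 2.548208223351182
covside [0.4775 0.2991] [np.float64(0.18584537874980442), np.float64(0.14168686971203912), np.float64(0.18630173033850037), np.float64(0.1420467316874782)] 2.239427206508765 2.3511840153325636
slot [0.4758 0.3021] 0.04348707277643128 45.59621038319997
slotside [0.478 0.302] 0.04545165708612512 44.01018857497872
```

```bash
H="python3 -m handwheel"
$H '[0.092,-0.28,0,0,0,-28,0.75, 0.092,-0.28,0,0,0,-28,0.75, 0.092,-0.28,0,0,0,-28,0.75, 0.092,-0.28,0,0,0,-28,0.75, 0.092,-0.28,0,0,0,-28,0.75]' 40
$H '[0.092,-0.28,0,0,0,-28,0.75, 0.092,-0.28,0,0,0,-28,0.75, 0.092,-0.28,0,0,0,-28,0.75, 0.092,-0.28,0,0,0,-28,0.75, 0.092,-0.28,0,0,0,-28,0.75]'
$H '[0.093,-0.285,-0.08,0,0,-26.4,0.75, 0.093,-0.285,-0.08,0,0,-26.4,0.75, 0.093,-0.285,-0.08,0,0,-26.4,0.75, 0.093,-0.285,-0.08,0,0,-26.4,0.75, 0.093,-0.285,-0.08,0,0,-26.4,0.75]'
python3 - <<'E'
from h import *
s=lambda u,z:ray("side",native((u[0],u[1]-310),205,245,4.7),z)[:2]
an=lambda v:np.degrees(np.arctan2(v[1],v[0]))
print("red",s((304,358),.064),"yel",s((110,392),.064))
ys=[s(u,.064) for u in((85,365),(147,372),(138,418),(70,415))];print(an(ys[0]-ys[3])-90,an(ys[1]-ys[2])-90,an(ys[1]-ys[0]),an(ys[2]-ys[3]))
a=get_image("top");b=get_image("side")
k=4;A=cv2.resize(a[165:265,290:390],None,fx=k,fy=k,interpolation=cv2.INTER_CUBIC);B=cv2.resize(b[200:300,190:290],None,fx=k,fy=k,interpolation=cv2.INTER_CUBIC)
cv2.imwrite("pics/g1.png",np.hstack([A,B])[:,:,::-1])
E
```

```text
time_s: 0.82
tool_pos: [0.2849, 0.2596, 0.2313]
eef_rot: [0.404, 0.915, 0.0, 0.0]
force: [0.4, 0.8, 1.2]
gripper_width: 0.749
finger_force: 0.0
time_s: 1.45
tool_pos: [0.3769, -0.0205, 0.2314]
eef_rot: [0.613, 0.79, 0.0, 0.0]
force: [2.4, 1.3, 0.1]
gripper_width: 0.75
finger_force: 0.0
time_s: 2.08
tool_pos: [0.47, -0.3054, 0.1505]
eef_rot: [0.777, 0.629, 0.0, -0.0]
force: [0.8, 0.3, 1.2]
gripper_width: 0.748
finger_force: 0.0
red [ 0.57508862 -0.28828978] yel [ 0.47284974 -0.30361931]
-14.961316862271929 -11.050040828973565 -10.650316964609674 -6.0503950482578714
```

View pics/g1.png

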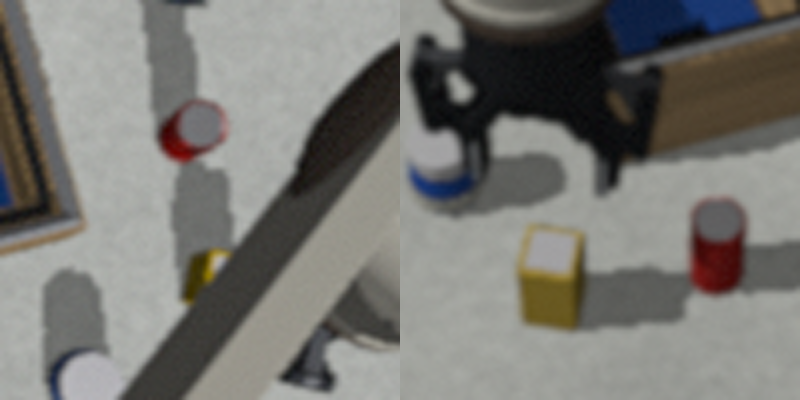

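Both cameras agree: yellow at (0.471,-0.303) and red at (0.575,-0.287), and the gripper is above yellow. I'll descend and grip.

```bash
H="python3 -m handwheel"
$H '[0.0015,0.002,-0.04,0,0,0,0.7, 0.0015,0.002,-0.08,0,0,0,0.7, 0.0015,0.002,-0.11,0,0,0,0.7, 0.0015,0.002,-0.1225,0,0,0,0.7, 0.0015,0.002,-0.1225,0,0,0,0.7]'
$H '[0,0,0,0,0,0,0.2, 0,0,0,0,0,0,0.2, 0,0,0,0,0,0,0.2, 0,0,0,0,0,0,0.2, 0,0,0,0,0,0,0.2]' 40
$H '[0,0,0.03,0,0,0,0.2, 0,0,0.08,0,0,0,0.2, 0,0,0.13,0,0,0,0.2, 0,0,0.14,0,0,0,0.2, 0,0,0.14,0,0,0,0.2]'
```

```text
time_s: 2.8
tool_pos: [0.4712, -0.3011, 0.0288]
eef_rot: [0.777, 0.629, -0.0, -0.0]
force: [0.0, -0.1, 0.7]
gripper_width: 0.699
finger_force: 0.0
time_s: 3.42
tool_pos: [0.4719, -0.3018, 0.0302]
eef_rot: [0.777, 0.629, 0.0, 0.001]
force: [0.2, 1.1, 7.2]
gripper_width: 0.417
finger_force: 40.6
time_s: 4.05
tool_pos: [0.4713, -0.3014, 0.1692]
eef_rot: [0.777, 0.629, 0.0, 0.001]
force: [-0.7, 0.1, -1.7]
gripper_width: 0.416
finger_force: 40.1
```

```bash
H="python3 -m handwheel"
$H '[0.0943,0.1897,0.01,0,0,27.3,0.2, 0.0943,0.1897,0.01,0,0,27.3,0.2, 0.0943,0.1897,0.01,0,0,27.3,0.2, 0.0943,0.1897,0.01,0,0,27.3,0.2, 0.0943,0.1897,0.01,0,0,27.3,0.2]'
$H '[0,0,-0.02,0,0,0,0.2, 0,0,-0.04,0,0,0,0.2, 0,0,-0.055,0,0,0,0.2, 0,0,-0.055,0,0,0,0.2, 0,0,-0.055,0,0,0,0.2]'
python3 - <<'E'
from h import *
a=get_image("top");b=get_image("side")
k=4;A=cv2.resize(a[145:245,220:320],None,fx=k,fy=k,interpolation=cv2.INTER_CUBIC);B=cv2.resize(b[130:230,220:320],None,fx=k,fy=k,interpolation=cv2.INTER_CUBIC)
cv2.imwrite("pics/g2.png",np.hstack([A,B])[:,:,::-1])
E
```

```text
time_s: 4.68
tool_pos: [0.5655, -0.1099, 0.177]
eef_rot: [0.606, 0.796, -0.0, -0.001]
force: [0.4, -0.9, -1.4]
gripper_width: 0.416
finger_force: 40.2
time_s: 5.3
tool_pos: [0.5657, -0.1119, 0.1243]
eef_rot: [0.607, 0.795, 0.0, 0.0]
force: [0.7, 0.5, 0.0]
gripper_width: 0.418
finger_force: 40.1
```

View pics/g2.png

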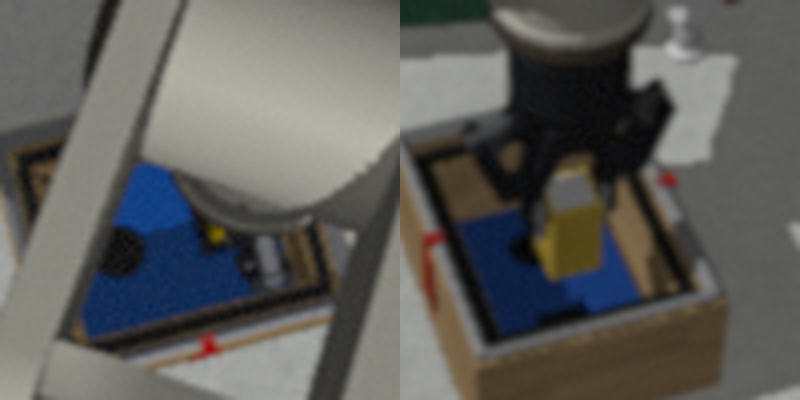

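```bash
H="python3 -m handwheel"
$H '[0,0,-0.03,0,0,0,0.2, 0,0,-0.06,0,0,0,0.2, 0,0,-0.07,0,0,0,0.2, 0,0,-0.07,0,0,0,0.2, 0,0,-0.07,0,0,0,0.2]'
$H '[0,0,-0.002,0,0,0,0.2, 0,0,-0.004,0,0,0,0.2, 0,0,-0.006,0,0,0,0.2, 0,0,-0.006,0,0,0,0.2]'
python3 - <<'E'
from h import *
print(r.state()['force'],r.state()['ft_torque'])
E
```

```text
time_s: 6.02
tool_pos: [0.5662, -0.1118, 0.0551]
eef_rot: [0.607, 0.795, 0.0, 0.001]
force: [-0.1, -0.9, -0.8]
gripper_width: 0.418
finger_force: 40.1
time_s: 6.52
tool_pos: [0.5657, -0.1116, 0.0477]
eef_rot: [0.607, 0.795, 0.0, 0.0]
force: [3.3, 0.4, -2.4]
gripper_width: 0.416
finger_force: 39.9
[ 3.25241677  0.39659376 -2.40953267] [ 0.12101655 -0.64840679  0.04729538]
```

```bash
H="python3 -m handwheel"
$H '[0.001,0,0,0,0,0,0.2, 0.001,0,-0.002,0,0,0,0.2, 0.001,0,-0.004,0,0,0,0.2, 0.001,0,-0.005,0,0,0,0.2, 0.001,0,-0.005,0,0,0,0.2]'
python3 - <<'E'
from h import *
print(r.state()['force'],r.state()['ft_torque'])
E
$H '[0,0,-0.002,0,0,0,0.2, 0,0,-0.0035,0,0,0,0.2, 0,0,-0.0035,0,0,0,0.2]'
```

```text
time_s: 7.15
tool_pos: [0.5664, -0.1116, 0.0426]
eef_rot: [0.607, 0.795, -0.0, -0.0]
force: [0.7, 0.0, -1.0]
gripper_width: 0.413
finger_force: 40.2
[ 0.66046852  0.01389219 -0.99008648] [ 0.01441829 -0.01286799  0.02954929]
time_s: 7.52
tool_pos: [0.5666, -0.1116, 0.0402]
eef_rot: [0.607, 0.795, 0.0, 0.0]
force: [-7.7, 1.9, 14.0]
gripper_width: 0.412
finger_force: 42.1
```

```bash
H="python3 -m handwheel"
$H '[0,0,0,0,0,0,0.62, 0,0,0,0,0,0,0.62, 0,0,0,0,0,0,0.62, 0,0,0.02,0,0,0,0.62, 0,0,0.06,0,0,0,0.62]'
$H '[0,0,0.06,0,0,0,0.62, 0.003,-0.06,0.06,0,0,0,0.7, 0.0084,-0.12,0.06,0,0,0,0.7, 0.0084,-0.1753,0.03,0,0,0,0.7, 0.0084,-0.1753,0.03,0,0,0,0.7]'
$H '[0,0,-0.04,0,0,0,0.7, 0,0,-0.08,0,0,0,0.7, 0,0,-0.10,0,0,0,0.7, 0,0,-0.10,0,0,0,0.7]'
python3 - <<'E'
from h import *
a=get_image("top");b=get_image("side")
k=4;A=cv2.resize(a[145:245,220:320],None,fx=k,fy=k,interpolation=cv2.INTER_CUBIC);B=cv2.resize(b[170:290,200:300],None,fx=k,fy=k,interpolation=cv2.INTER_CUBIC)
C=np.zeros((480,800,3),np.uint8);C[:400,:400]=A;C[:,400:]=B
cv2.imwrite("pics/g3.png",C[:,:,::-1])
E
```

```text
time_s: 8.15
tool_pos: [0.5657, -0.1113, 0.0985]
eef_rot: [0.607, 0.795, -0.001, -0.002]
force: [1.0, -0.7, -0.1]
gripper_width: 0.624
finger_force: 0.0
time_s: 8.78
tool_pos: [0.5734, -0.2898, 0.1262]
eef_rot: [0.608, 0.794, -0.0, -0.002]
force: [-0.3, 0.4, -0.3]
gripper_width: 0.698
finger_force: 0.0
time_s: 9.28
tool_pos: [0.5747, -0.2862, 0.0287]
eef_rot: [0.606, 0.795, -0.0, -0.001]
force: [0.2, 0.2, -0.0]
gripper_width: 0.701
finger_force: 0.0
```

View pics/g3.png

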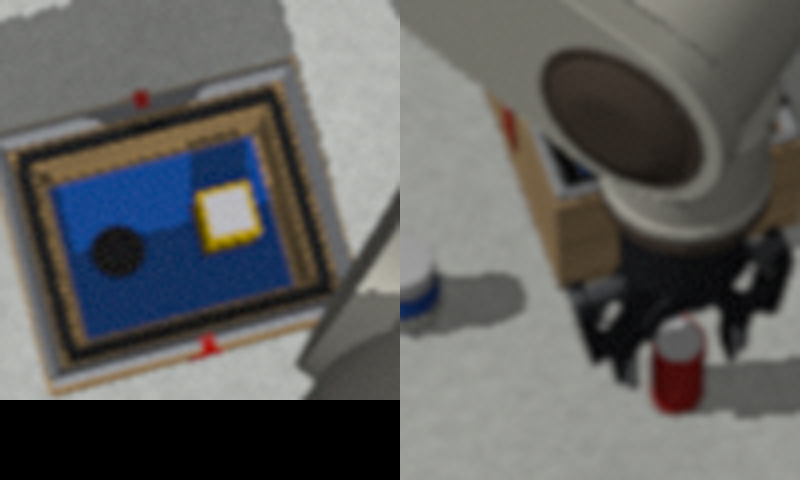

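Yellow stands seated in the square nest at crop (231,217), and the red can is between the fingers. I'll grip it, carry it over and lower it.

```bash
H="python3 -m handwheel"
$H '[0,0,0,0,0,0,0.2, 0,0,0,0,0,0,0.2, 0,0,0,0,0,0,0.2, 0,0,0,0,0,0,0.2, 0,0,0,0,0,0,0.2]' 40
$H '[0,0,0.05,0,0,0,0.2, 0,0,0.10,0,0,0,0.2, 0,0,0.15,0,0,0,0.2, 0,0,0.16,0,0,0,0.2]'
$H '[-0.028,0.247,0,0,0,0,0.2, -0.028,0.247,0,0,0,0,0.2, -0.028,0.247,0,0,0,0,0.2, -0.028,0.247,0,0,0,0,0.2, -0.028,0.247,0,0,0,0,0.2]'
$H '[0,0,-0.05,0,0,0,0.2, 0,0,-0.10,0,0,0,0.2, 0,0,-0.13,0,0,0,0.2, 0,0,-0.135,0,0,0,0.2, 0,0,-0.135,0,0,0,0.2]'
$H '[0,0,-0.002,0,0,0,0.2, 0,0,-0.004,0,0,0,0.2, 0,0,-0.006,0,0,0,0.2, 0,0,-0.006,0,0,0,0.2]'
```

```text
time_s: 10.0
tool_pos: [0.5756, -0.2873, 0.0309]
eef_rot: [0.607, 0.795, 0.0, 0.001]
force: [-0.8, 1.2, 7.0]
gripper_width: 0.409
finger_force: 39.3
time_s: 10.5
tool_pos: [0.5759, -0.2875, 0.1939]
eef_rot: [0.607, 0.795, 0.0, 0.003]
force: [0.2, -0.4, -1.6]
gripper_width: 0.406
finger_force: 40.3
time_s: 11.12
tool_pos: [0.5462, -0.0363, 0.1893]
eef_rot: [0.605, 0.796, 0.0, -0.0]
force: [0.7, -0.9, -0.6]
gripper_width: 0.407
finger_force: 40.3
time_s: 11.75
tool_pos: [0.5473, -0.0404, 0.055]
eef_rot: [0.607, 0.795, 0.0, 0.0]
force: [0.4, -1.0, -1.1]
gripper_width: 0.41
finger_force: 40.3
time_s: 12.25
tool_pos: [0.5469, -0.0398, 0.0482]
eef_rot: [0.607, 0.795, -0.0, -0.0]
force: [0.1, 1.2, -1.7]
gripper_width: 0.411
finger_force: 40.3
```

```bash
H="python3 -m handwheel"
$H '[0,0,-0.002,0,0,0,0.2, 0,0,-0.004,0,0,0,0.2, 0,0,-0.006,0,0,0,0.2, 0,0,-0.006,0,0,0,0.2]'
$H '[0,0,-0.0015,0,0,0,0.2, 0,0,-0.0025,0,0,0,0.2, 0,0,-0.0025,0,0,0,0.2]'
```

```text
time_s: 12.75
tool_pos: [0.5468, -0.0399, 0.042]
eef_rot: [0.607, 0.795, -0.0, -0.0]
force: [0.2, -0.5, -0.3]
gripper_width: 0.409
finger_force: 40.3
time_s: 13.12
tool_pos: [0.5471, -0.04, 0.0408]
eef_rot: [0.607, 0.795, 0.0, 0.0]
force: [-7.6, 0.3, 16.4]
gripper_width: 0.413
finger_force: 42.1
```

```bash
H="python3 -m handwheel"
$H '[0,0,0,0,0,0,0.62, 0,0,0,0,0,0,0.62, 0,0,0,0,0,0,0.62, 0,0,0.04,0,0,0,0.62, 0,0,0.10,0,0,0,0.62]'
$H '[0,0,0.03,0,0,-5,0.5, -0.0202,0.1,0.03,0,0,-15,0.5, -0.0402,0.17,0.03,0,0,-25,0.5, -0.0402,0.17,0.03,0,0,-30.5,0.5, -0.0402,0.17,0.03,0,0,-30.5,0.5]'
$H '[-0.03,0.1718,0,0,0,-30,0.5, -0.03,0.1718,0,0,0,-30,0.5, -0.03,0.1718,0,0,0,-30,0.5, -0.03,0.1718,0,0,0,-30,0.5, -0.03,0.1718,0,0,0,-30,0.5]'
$H '[0,0,-0.05,0,0,0,0.5, 0,0,-0.09,0,0,0,0.5, 0,0,-0.11,0,0,0,0.5, 0,0,-0.11,0,0,0,0.5]'
python3 - <<'E'
from h import *
a=get_image("top");b=get_image("side")
k=4;A=cv2.resize(a[145:245,220:320],None,fx=k,fy=k,interpolation=cv2.INTER_CUBIC);B=cv2.resize(b[60:160,180:280],None,fx=k,fy=k,interpolation=cv2.INTER_CUBIC)
cv2.imwrite("pics/g4.png",np.hstack([A,B])[:,:,::-1])
p=r.state();print(p['tool_pos'],p['eef_rot'])
E
```

```text
time_s: 13.75
tool_pos: [0.546, -0.0397, 0.1395]
eef_rot: [0.607, 0.795, -0.001, -0.002]
force: [1.6, 0.7, 1.3]
gripper_width: 0.618
finger_force: 0.0
time_s: 14.38
tool_pos: [0.5056, 0.1335, 0.1699]
eef_rot: [0.794, 0.608, 0.0, -0.0]
force: [0.7, -0.6, -0.4]
gripper_width: 0.501
finger_force: 0.0
time_s: 15.0
tool_pos: [0.4768, 0.302, 0.1694]
eef_rot: [0.924, 0.382, -0.0, 0.0]
force: [-0.0, -1.6, -0.0]
gripper_width: 0.499
finger_force: 0.0
time_s: 15.5
tool_pos: [0.4766, 0.3003, 0.0585]
eef_rot: [0.924, 0.381, -0.001, 0.0]
force: [0.8, 0.1, -0.0]
gripper_width: 0.5
finger_force: 0.0
[0.4775099  0.30124124 0.06067271] [9.24521241e-01 3.81130301e-01 4.10629347e-04 4.22259163e-06]
```

View pics/g4.png

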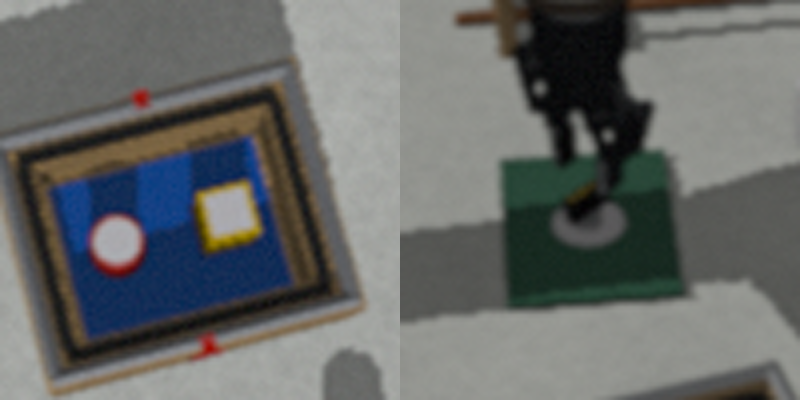

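Both canisters are in their nests, and the wing is between the fingers. I'll descend, grip and lift.

```bash
H="python3 -m handwheel"
$H '[0,0,-0.02,0,0,0,0.5, 0,0,-0.035,0,0,0,0.5, 0,0,-0.0415,0,0,0,0.5, 0,0,-0.0415,0,0,0,0.5]'
$H '[0,0,0,0,0,0,0.05, 0,0,0,0,0,0,0.05, 0,0,0,0,0,0,0.05, 0,0,0,0,0,0,0.05, 0,0,0,0,0,0,0.05]' 60
$H '[0,0,0.01,0,0,0,0.05, 0,0,0.03,0,0,0,0.05, 0,0,0.08,0,0,0,0.05, 0,0,0.13,0,0,0,0.05, 0,0,0.15,0,0,0,0.05]'
$H '[0,0,0,0,0,0,0.05, 0,0,0,0,0,0,0.05]'
python3 - <<'E'
from h import *
im=get_image("top");hsv=cv2.cvtColor(im,cv2.COLOR_RGB2HSV)
p=r.state();print(p['tool_pos'],p['eef_rot'],p['force'],p['ft_torque'])
s=get_image("side");a=cv2.resize(im[175:275,60:180],None,fx=4,fy=4,interpolation=cv2.INTER_CUBIC)[:,:400];b=cv2.resize(s[60:160,180:280],None,fx=4,fy=4,interpolation=cv2.INTER_CUBIC)
cv2.imwrite("pics/g5.png",np.hstack([a,b])[:,:,::-1])
E
```

```text
time_s: 16.1
tool_pos: [0.4768, 0.3018, 0.0183]
eef_rot: [0.924, 0.381, -0.0, -0.0]
force: [0.2, -0.0, 0.1]
gripper_width: 0.502
finger_force: 0.0
time_s: 16.73
tool_pos: [0.4771, 0.3021, 0.0192]
eef_rot: [0.924, 0.381, 0.001, -0.0]
force: [-1.9, -1.2, 5.9]
gripper_width: 0.198
finger_force: 58.5
time_s: 17.35
tool_pos: [0.4774, 0.3022, 0.1722]
eef_rot: [0.924, 0.381, 0.002, -0.0]
force: [0.0, -0.4, -2.9]
gripper_width: 0.194
finger_force: 58.9
time_s: 17.6
tool_pos: [0.4763, 0.3017, 0.1672]
eef_rot: [0.924, 0.381, -0.001, -0.0]
force: [0.2, -0.4, -2.1]
gripper_width: 0.195
finger_force: 58.9
[0.47622575 0.30165785 0.16693671] [ 9.24495533e-01  3.81191555e-01 -1.00443486e-03 -2.05152975e-06] [ 0.70253282  0.34966362 -1.42835685] [-0.0673864  -0.01773318  0.08221754]
```

View pics/g5.png

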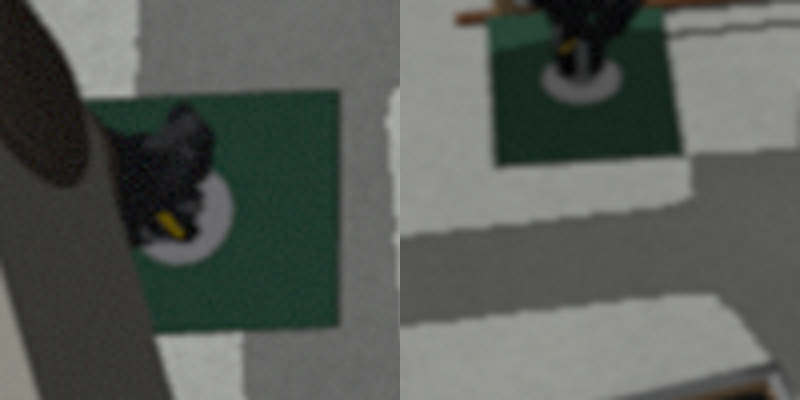

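The cover hangs level from the wing. I'll carry it over the feeder gently and turn it +12.8°.

```bash
H="python3 -m handwheel"
$H '[0.004,-0.02,0,0,0,1,0.05, 0.012,-0.055,0,0,0,2.5,0.05, 0.021,-0.1,0,0,0,4,0.05, 0.031,-0.145,0,0,0,5.5,0.05, 0.04,-0.19,0,0,0,7,0.05]'
$H '[0.01,-0.045,0,0,0,1.5,0.05, 0.02,-0.09,0,0,0,3,0.05, 0.029,-0.135,0,0,0,4.5,0.05, 0.036,-0.17,0,0,0,5.3,0.05, 0.0404,-0.1885,0,0,0,5.8,0.05]'
$H '[0,0,0,0,0,0,0.05, 0,0,0,0,0,0,0.05, 0,0,-0.015,0,0,0,0.05, 0,0,-0.035,0,0,0,0.05, 0,0,-0.035,0,0,0,0.05]'
python3 - <<'E'
from h import *
a=get_image("top");b=get_image("side")
p=r.state();print(p['tool_pos'],p['eef_rot'],p['force'],p['ft_torque'])
k=4;A=cv2.resize(a[145:245,220:320],None,fx=k,fy=k,interpolation=cv2.INTER_CUBIC);B=cv2.resize(b[130:245,210:310],None,fx=k,fy=k,interpolation=cv2.INTER_CUBIC)
C=np.zeros((460,800,3),np.uint8);C[:400,:400]=A;C[:,400:]=B
cv2.imwrite("pics/g6.png",C[:,:,::-1])
E
```

```text
time_s: 18.32
tool_pos: [0.5165, 0.1105, 0.1673]
eef_rot: [0.899, 0.437, -0.001, -0.0]
force: [0.4, 0.2, -2.0]
gripper_width: 0.195
finger_force: 58.9
time_s: 18.95
tool_pos: [0.5569, -0.0783, 0.1671]
eef_rot: [0.877, 0.481, -0.001, -0.001]
force: [0.2, -0.5, -2.9]
gripper_width: 0.199
finger_force: 58.9
time_s: 19.58
tool_pos: [0.5561, -0.0757, 0.1312]
eef_rot: [0.876, 0.482, -0.001, -0.001]
force: [0.5, 0.5, -2.7]
gripper_width: 0.195
finger_force: 58.9
[ 0.55711078 -0.07620765  0.13333018] [ 8.76121348e-01  4.82090616e-01 -7.75438106e-05 -1.25541008e-04] [ 0.5894036  -0.41090421 -2.72819116] [ 0.03909525 -0.00300494  0.02025474]
```

View pics/g6.png

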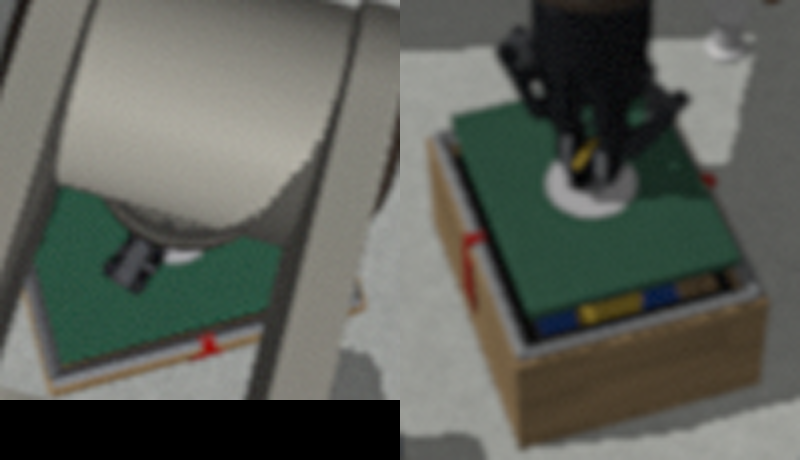

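Aligned as far as I can see, with the cover's corners at about (452,118), (537,318) and (742,262) in the right half. I'll check these numerically against the feeder.

Run:
```python
from h import *
f=lambda u,z:ray("side",native((u[0]-400,u[1]),210,130,4),z)[:2]
an=lambda v:np.degrees(np.arctan2(v[1],v[0]))
for z in(.124,):
    a,b,c=[f(u,z) for u in((452,118),(537,318),(742,262))]
    print((a+c)/2,np.linalg.norm(a-b),np.linalg.norm(c-b),an(a-b)-90,an(c-b))
# rim outer top corners
q=[f(u,.099) for u in((428,138),(522,352),(768,297))]
print("rim",(q[0]+q[2])/2,np.linalg.norm(q[0]-q[1]),np.linalg.norm(q[2]-q[1]),an(q[0]-q[1])-90,an(q[2]-q[1]))
```

```text
[ 0.5579421  -0.08039004] 0.18490381707855058 0.13897508476322365 16.190865632727665 16.22264984765711
rim [ 0.5577652  -0.08232884] 0.1995479354034554 0.16521600783881044 17.267118856126174 12.697271981265505
```

```bash
H="python3 -m handwheel"
$H '[0,0,-0.008,0,0,0,0.05, 0,0,-0.016,0,0,0,0.05, 0,0,-0.02,0,0,0,0.05, 0,0,-0.02,0,0,0,0.05]'
$H '[0,0,-0.002,0,0,0,0.05, 0,0,-0.004,0,0,0,0.05, 0,0,-0.006,0,0,0,0.05, 0,0,-0.006,0,0,0,0.05]'
python3 - <<'E'
from h import *
for _ in range(3):
    get_image("side");p=r.state();print(p['tool_pos'],p['force'],p['ft_torque'])
E
```

```text
time_s: 20.18
tool_pos: [0.557, -0.0766, 0.1129]
eef_rot: [0.876, 0.482, -0.0, -0.0]
force: [0.8, 0.4, -2.3]
gripper_width: 0.2
finger_force: 59.0
time_s: 20.68
tool_pos: [0.5571, -0.0766, 0.1071]
eef_rot: [0.876, 0.482, -0.0, -0.0]
force: [-0.9, -0.6, -2.6]
gripper_width: 0.193
finger_force: 59.0
[ 0.557128   -0.07660766  0.10725511] [ 0.34546259 -0.02844849 -2.60999776] [0.02179799 0.02544307 0.00248023]
[ 0.55715942 -0.0765858   0.10729974] [-0.29297471 -0.41420878 -2.79487405] [-0.04197329  0.06174884 -0.03530324]
[ 0.55717792 -0.07661312  0.1073571 ] [ 0.65509722  0.35274381 -2.66620004] [-0.02209972  0.05374335  0.03095363]
```

```bash
H="python3 -m handwheel"
$H '[0,0,-0.001,0,0,0,0.05, 0,0,-0.0015,0,0,0,0.05, 0,0,-0.0015,0,0,0,0.05]' | grep -E "tool|force:"
$H '[0,0,-0.0005,0,0,0,0.05, 0,0,-0.001,0,0,0,0.05, 0,0,-0.001,0,0,0,0.05]'| grep -E "tool|force:"
$H '[0,0,-0.0005,0,0,0,0.05, 0,0,-0.0005,0,0,0,0.05]'| grep -E "tool|force:"
```

```text
tool_pos: [0.5571, -0.0766, 0.1057]
force: [-0.1, -0.5, -2.5]
finger_force: 59.0
tool_pos: [0.5571, -0.0766, 0.1047]
force: [0.4, -0.6, -2.4]
finger_force: 59.0
tool_pos: [0.5572, -0.0766, 0.1044]
force: [-0.5, 0.6, -1.2]
finger_force: 59.3
```

```bash
H="python3 -m handwheel"
$H '[0,0,-0.0003,0,0,0,0.05, 0,0,-0.0003,0,0,0,0.35, 0,0,-0.0003,0,0,0,0.35, 0,0,-0.0003,0,0,0,0.35]' 
$H '[0,0,0.003,0,0,0,0.35, 0,0,0.006,0,0,0,0.35, 0,0,0.006,0,0,0,0.35]'
$H '[0,0,0,0,0,0,0.22, 0,0,0,0,0,0,0.22, 0,0,0,0,0,0,0.05, 0,0,0,0,0,0,0.05]' 20
python3 - <<'E'
from h import *
for _ in range(3):
    get_image("side");p=r.state();print(p['tool_pos'],p['force'],p['ft_torque'],p['gripper_width'],p['finger_force'])
E
```

```text
time_s: 22.32
tool_pos: [0.5572, -0.0766, 0.104]
eef_rot: [0.876, 0.482, -0.0, -0.0]
force: [-0.5, 0.1, 1.2]
gripper_width: 0.353
finger_force: 0.0
time_s: 22.7
tool_pos: [0.5573, -0.0766, 0.1104]
eef_rot: [0.876, 0.482, 0.0, 0.0]
force: [-1.3, -0.8, -0.4]
gripper_width: 0.35
finger_force: 0.0
time_s: 23.2
tool_pos: [0.5572, -0.0766, 0.11]
eef_rot: [0.876, 0.482, 0.0, -0.0]
force: [-0.2, 0.1, 0.8]
gripper_width: 0.133
finger_force: 24.4
[ 0.55716178 -0.07660941  0.10996335] [0.7794261  0.45574623 0.43043836] [ 0.01403753 -0.03459706 -0.04798109] 0.1294727159796414 24.42359983921051
[ 0.55714984 -0.0765968   0.10995613] [0.26647557 0.26332067 0.20928593] [-0.00381642 -0.07196266 -0.03733096] 0.13621503178260766 24.420835375785828
[ 0.55712784 -0.07656589  0.10995362] [0.76380292 0.2347829  0.6651796 ] [-9.92436361e-06 -6.39603159e-02 -6.92414985e-02] 0.13564737037276065 24.41982239484787
```

The grip reads 0.135, about 11.5 mm, so it is now on the 12 mm bar with no vertical load. I'll turn clockwise.

```bash
H="python3 -m handwheel"
$H '[0,0,0,0,0,-3,0.05, 0,0,0,0,0,-8,0.05, 0,0,0,0,0,-13,0.05, 0,0,0,0,0,-18,0.05, 0,0,0,0,0,-21,0.05]'
$H '[0,0,0,0,0,-4,0.05, 0,0,0,0,0,-10,0.05, 0,0,0,0,0,-16,0.05, 0,0,0,0,0,-21.3,0.05, 0,0,0,0,0,-21.3,0.05]'
python3 - <<'E'
from h import *
p=r.state();print(p['force'],p['ft_torque'],p['gripper_width'])
im=get_image("side");cv2.imwrite("pics/t1s.png",im[:,:,::-1])
hsv=cv2.cvtColor(im,cv2.COLOR_RGB2HSV)[130:260,200:320]
print("green rect")
m=cv2.inRange(hsv,(60,80,20),(95,255,220));ys,xs=np.nonzero(m)
pts=np.array([ray("side",(x+200,y+130),.095)[:2] for x,y in zip(xs,ys)],np.float32)
print(cv2.minAreaRect(pts))
m=cv2.inRange(hsv,(20,120,50),(35,255,255));n,l,s,c=cv2.connectedComponentsWithStats(m);print(s,c)
m=cv2.inRange(hsv,(0,170,90),(6,255,255))|cv2.inRange(hsv,(174,170,90),(180,255,255));n,l,s,c=cv2.connectedComponentsWithStats(m);print(s,c)
E
```

```text
time_s: 23.98
tool_pos: [0.557, -0.0764, 0.1099]
eef_rot: [0.95, 0.313, -0.0, -0.0]
force: [-0.4, 1.1, 1.0]
gripper_width: 0.133
finger_force: 24.4
time_s: 24.6
tool_pos: [0.557, -0.0765, 0.1099]
eef_rot: [0.991, 0.134, -0.0, -0.0]
force: [-0.6, 2.0, 0.4]
gripper_width: 0.134
finger_force: 24.5
[-0.63582688  1.98850524  0.37111066] [ 0.26045963  0.09907889 -0.07225841] 0.13356612578162474
green rect
((0.5560965538024902, -0.07910533249378204), (0.14252465963363647, 0.18104152381420135), 15.489885330200195)
[[    0     0   120   130 15589]
 [   50    44     4     3    11]] [[59.50554878 64.51369555]
 [51.63636364 45.09090909]]
[[    0     0   120   130 15586]
 [   26    59     4     3     6]
 [   26    66     2     7     8]] [[59.52919287 64.49974336]
 [27.16666667 59.66666667]
 [26.875      68.625     ]]
```

Run:
```python
from h import *
im=cv2.imread("pics/feed.png")
g=im.max(2);m=(g<50).astype(np.uint8)
n,l,s,c=cv2.connectedComponentsWithStats(m);print([tuple(x) for x in s if x[4]>1500])
i=1+np.argmax(s[1:,2]*s[1:,3]);ys,xs=np.nonzero(l==i)
pts=np.array([ray("top",native((x,y),212,158,5),.085)[:2] for x,y in zip(xs,ys)],np.float32)
R=cv2.minAreaRect(pts);print(R)
# robust edge fits of hull sides in the rect frame
a=np.radians(15.3);Q=(pts-np.array(R[0]))@np.array([[np.cos(a),-np.sin(a)],[np.sin(a),np.cos(a)]])
for ax in(0,1):
  for sg in(1,-1):
    o=1-ax;lim=.055 if ax==1 else .075
    b=np.linspace(-lim,lim,30);e=[(sg*(sg*Q[abs(Q[:,o]-t)<.004][:,ax]).max()) for t in b]
    k=np.polyfit(b,e,1);print(ax,sg,k[1],15.3+np.degrees(k[0])*(1 if ax==1 else -1))
```

```text
[(np.int32(0), np.int32(0), np.int32(750), np.int32(560), np.int32(396888)), (np.int32(63), np.int32(48), np.int32(392), np.int32(340), np.int32(16069)), (np.int32(282), np.int32(180), np.int32(75), np.int32(74), np.int32(3947)), (np.int32(154), np.int32(221), np.int32(67), np.int32(60), np.int32(3090))]Traceback (most recent call last):
  File "<stdin>", line 6, in <module>
  File "h.py", line 4, in ray
    c=calibration(n);T=c["T"]
ValueError: time passes only in moves, steps and waits
```

```bash
sed -i 's/^def ray/import functools\ncalibration=functools.lru_cache(None)(calibration)\ndef ray/' h.py
python3 - <<'E'
from h import *
im=cv2.imread("pics/feed.png")
m=(im.max(2)<50).astype(np.uint8)
n,l,s,c=cv2.connectedComponentsWithStats(m)
i=1+np.argmax(s[1:,2]*s[1:,3]);ys,xs=np.nonzero(l==i)
pts=np.array([ray("top",native((x,y),212,158,5),.085)[:2] for x,y in zip(xs,ys)],np.float32)
R=cv2.minAreaRect(pts);print(R)
a=np.radians(15.3);Q=(pts-np.array(R[0]))@np.array([[np.cos(a),-np.sin(a)],[np.sin(a),np.cos(a)]])
for ax in(0,1):
  for sg in(1,-1):
    o=1-ax;lim=.055 if ax==1 else .075
    b=np.linspace(-lim,lim,30);e=[(sg*(sg*Q[abs(Q[:,o]-t)<.004][:,ax]).max()) for t in b]
    k=np.polyfit(b,e,1);print(ax,sg,k[1],15.3+np.degrees(k[0])*(1 if ax==1 else -1))
p=r.state();print(p['time_s'],p['tool_pos'],p['force'])
E
```

```text
((0.5569552779197693, -0.0764787420630455), (0.14368629455566406, 0.1815708726644516), 15.488534927368164)
0 1 0.07151748670267077 15.415585365029948
0 -1 -0.0712774870295246 15.373453440418256
1 1 0.09053744267050333 15.548174577725042
1 -1 -0.09003257373202235 15.376099110104965
24.65 [ 0.55706649 -0.07649141  0.10994539] [-0.55643663  0.68871038  0.02953965]
```

The feeder's axis is at 15.4° and the slot is at about 15.4°, so it is in line. I'll firm up the grip and press.

```bash
H="python3 -m handwheel"
$H '[0,0,0,0,0,0,0.05, 0,0,0,0,0,0,0.05, 0,0,0,0,0,0,0.05]' 70
$H '[0,0,-0.001,0,0,0,0.05, 0,0,-0.002,0,0,0,0.05, 0,0,-0.003,0,0,0,0.05, 0,0,-0.004,0,0,0,0.05, 0,0,-0.004,0,0,0,0.05]'
$H '[0,0,-0.0005,0,0,0,0.05, 0,0,-0.001,0,0,0,0.05, 0,0,-0.0015,0,0,0,0.05, 0,0,-0.002,0,0,0,0.05, 0,0,-0.002,0,0,0,0.05]'
```

```text
time_s: 25.02
tool_pos: [0.5571, -0.0766, 0.11]
eef_rot: [0.991, 0.134, -0.0, -0.0]
force: [-1.2, 2.2, 2.3]
gripper_width: 0.122
finger_force: 73.4
time_s: 25.65
tool_pos: [0.5572, -0.0766, 0.1063]
eef_rot: [0.991, 0.133, 0.0, 0.0]
force: [-2.9, 3.1, 9.4]
gripper_width: 0.121
finger_force: 74.3
time_s: 26.28
tool_pos: [0.5573, -0.0766, 0.105]
eef_rot: [0.991, 0.133, 0.0, 0.0]
force: [-6.6, 4.0, 16.7]
gripper_width: 0.124
finger_force: 75.6
```

```bash
H="python3 -m handwheel"
$H '[0,0,-0.0005,0,0,0,0.05, 0,0,-0.001,0,0,0,0.05, 0,0,-0.001,0,0,0,0.05, 0,0,-0.001,0,0,0,0.05]'
$H '[0,0,0,0,0,0,0.05, 0,0,0,0,0,0,0.05, 0,0,0,0,0,0,0.05, 0,0,0,0,0,0,0.05]'
python3 - <<'E'
from h import *
im=get_image("side");hsv=cv2.cvtColor(im,cv2.COLOR_RGB2HSV)[130:260,200:320]
m=cv2.inRange(hsv,(60,80,20),(95,255,220));ys,xs=np.nonzero(m)
pts=np.array([ray("side",(x+200,y+130),.090)[:2] for x,y in zip(xs,ys)],np.float32)
print(cv2.minAreaRect(pts)); print(r.state()['tool_pos'],r.state()['force'],r.state()['ft_torque'])
E
```

```text
time_s: 26.78
tool_pos: [0.5573, -0.0766, 0.1049]
eef_rot: [0.991, 0.133, 0.001, 0.0]
force: [-12.2, 4.6, 28.7]
gripper_width: 0.124
finger_force: 77.4
time_s: 27.28
tool_pos: [0.5573, -0.0767, 0.1049]
eef_rot: [0.991, 0.133, 0.001, 0.0]
force: [-11.5, 3.5, 29.0]
gripper_width: 0.121
finger_force: 77.4
((0.5567564964294434, -0.07766842842102051), (0.14134928584098816, 0.17749552428722382), 15.558545112609863)
[ 0.5573253  -0.07665958  0.10489119] [-11.11253318   3.91344973  29.72420572] [0.8439879  2.1805214  0.04647729]
```

It is against the hard stop: 12 N more moved it only 0.1 mm, after 5.0 mm of travel. The slot is at 15.3–15.4°. Handing in.

```bash
python3 -c "
from bench import job_done
print(job_done())"
```

```text
the job is handed in; nothing more can be done
None
```

I handed the job in at about 27 s of the 72 s: both canisters are in their nests, the cover is on the gasket, the slot was turned to about 0.1° off the red marks, and the cover is held fully home at about 29 N; the judge's result was not shown.

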